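# Lock the two toggle clamps through the guard windows of a drilling jig

### The job

The lock case is lying in the drilling jig and its two toggle clamps have been swung over but not locked. Reach in through the windows in the top of the yellow guard and press both red clamp handles fully down with the fingertips so that the clamps lock, in either order, without touching any part of the guard. Only press: do not lift a handle, and leave the lock case and the things lying around the jig where they are.

Things in the scene. Friction and masses are not known exactly. Their poses are not given: they have to be found in the camera images.
- jig: bench drilling jig, fixed to the bench: grey base plate 540 x 280 mm, 14 mm thick, with a nest, two toggle clamps and a green drill unit at its far end. Origin on the bench surface under the middle of the guard; jig x points away from the operator towards the drill, y to the left, z up. All parts below turn with it. The drill unit is at most 110 mm tall and 90 mm wide and reaches from the guard to jig x = 358 mm.
- guard: chip guard standing on the jig: box of yellow steel strips and clear plastic panels, 330 mm (jig x, from -165 to 165) by 250 mm (jig y), roof from 125 to 129 mm above the bench. The front part of the roof has two open windows side by side with a 15 mm yellow strip between them; the rest is closed. Origin and axes as the jig's. It must not be touched.
- window_left (a point): centre of the left window (jig y +55 mm), level with the top of the guard roof, 129 mm above the bench. The opening is 110 mm along jig x by 95 mm along jig y; roof 4 mm thick.
- window_right (a point): the same for the right window (jig y -55 mm).
- grip_left (a point): point on the top of the left clamp handle's red grip, 72 mm from the handle's pivot: the place to press. The grip is a red round bar 15 mm thick and 66 mm long; it points towards the operator (jig -x) from the pivot, and the point lies 28 mm from its free end. Handle fully down: the grip is level and this point is 91.5 mm above the bench, 37.5 mm below the top of the guard, 2 mm nearer the operator than the window centre. Handle up: it is higher, still under the roof.
- grip_right (a point): the same for the right clamp handle.
- handle_left (a joint): angle of the left clamp handle, rad: 0 = fully down on its stop (locked), larger = raised. It starts 0.16 to 0.30 rad up. The pivot lies along jig y, at jig x -20 mm, y +55 mm, 78 mm above the bench. Pressing the grip down takes about 4 to 6 N, evenly all the way, then it meets a hard stop; it has no spring and stays where it is left. As it goes down, the clamp's steel arm on the far side comes down on the lock case.
- handle_right (a joint): the same for the right clamp handle (pivot at jig y -55 mm).
- lock_case: loose mortise lock case, dark steel box 88 x 150 x 22 mm with a brass faceplate, lying in the jig's nest under the guard, behind the windows (jig x 36 to 127 mm), its top 66 mm above the bench; origin under its centre. To be left where it is.
- spray_can: white spray can, 58 mm across, 170 mm tall, standing left of the jig; origin under its centre. To be left alone.
- parts_pan: round steel pan 136 mm across, 35 mm high, with a short handle, holding screws, right of the jig; origin under its centre. To be left alone.
- impact_driver: grey and black cordless impact driver standing on its battery left of the jig, about 115 mm by 75 mm at the foot, 210 mm tall; origin under its foot. To be left alone.

How it is judged:
By the outcome, as a careful person would: the job done as asked, in the order asked, and still so for the second after the job is handed in, with the robot touching nothing.
It also fails if it takes over 42 s, if anything falls off the work surface, if the arm or the gripper's body presses on something with over 40 N, if the wrist force passes 120 N, or if a joint passes its speed limit or range.

### The arm

A 6-joint arm with a two-finger parallel gripper is mounted at the origin on the work surface. World frame = base frame: x ahead of the robot, y to its left, z up, the work surface at z = 0. Lengths are in mm, angles in rad, forces in N, time in s.
With the tool pointing down it reaches from about 350 to 775 mm from the base axis. Payload 7.3 kg.
Tool frame: the origin (TCP) lies midway between the tips of the shut fingers; the grasp point (between the pads) lies 19 mm behind it (bot.tcp_to_grasp is the distance from the TCP to the grasp point, in mm); z points along the fingers, y is the line along which they close (so a half turn about z gives the same grasp; the last joint's range is limited). The gripper opens to 92 mm and grips with 3 to 60 N. Pads are 19 mm wide; open, the fingers measure 130 mm over their backs; the gripper's body (75 mm by 190 mm) begins 47 mm behind the grasp point.
Start: joints at [1.118, 0.342, 1.524, -0, 1.275, -0.146], TCP at [158.54, 500.51, 226.741] pointing down, gripper open.
Joint ranges: [-2.53, 2.53], [-0.77, 2.02], [0.04, 2.7], [-1, 4.14], [0.28, 2.66], [-3.11, 3.11]. Speed limits (rad/s): [2.57, 2.57, 3.14, 3.14, 3.14, 3.14].

### API

Orientations are given as [roll, pitch, yaw] about the fixed x, y, z axes, in that order (R = Rz(yaw) Ry(pitch) Rx(roll)).
In Python, from plant import bot, viewer gives the robot as it stands. The module is installed in compiled form; this text tells all that it offers.
- The arm moves only by the shell command python3 -m handwheel 'ROWS'. ROWS is text: rows parted by semicolons, each of 7 numbers parted by spaces: the shift along the tool's x, y, z scaled (see below), then the turn, a rotation vector about the tool's x, y, z scaled (see below), then the opening, from -1 (shut) to 1 (fully open), so that 0 is half open. In form: tx ty tz rx ry rz gripper; .... A call has 1 to 8 rows; each row is the pose to reach, as a shift and turn from the pose commanded when the call began, along the tool's axes at that moment, turning the shorter way round; what a row does not reach only later rows make up. The controller multiplies each number of a shift by 10 cm and each number of a turn by pi rad. A row lasts 1/12 s, in which the tool goes at most 41.7 mm and 7.16 degrees, less where a joint would pass 70% of its speed; a pose out of reach is approached as far as the arm can. A call with a number of a shift or a turn outside -1 to 1 is refused whole. A call with a gripper value outside its range is refused whole. The fingers move at their own pace and stop on an object; the grip force is fixed at half the most. Time passes only in rows, so rows that repeat a pose let the fingers close. It gives the time, the measured TCP pose, the force, the opening and the grip force at its end, in the units of the state.
- bot.get_obs(): the state, without advancing time (a new reading comes with each control period).
- viewer.capture(name): name is "scene" or "side" or "wrist"; returns a dict with "frame" (480x640x3 uint8, red, green, blue), "fov_y" (degrees; the focal length in pixels is half the picture's height over the tangent of half this angle, whatever the lens; pixels are square), "cx", "cy" (the principal point, pixels), "T" (4x4, takes a point from camera to world coordinates). Camera axes: x right, y down, z forward; pixel columns grow to the right and rows downward; lengths in mm; the calibration is good to about 2 mm. A picture is of the moment at which its call begins. There is no depth.
- bot.close_job(): hands the job in; it is judged then, once.
Trained networks look in a picture, given as the dict that the camera call returned (one of the last four; its "shot" number tells which), for a name from the list of things; names that differ only in an ending like _2 or _b are one class to them, and where a whole thing is asked for, a point or a joint stands for the part that bears it (a point fixed in the world has none). Each returns a list of dicts, best first, with "score" (0 to 1); they miss things now and then, are a little off and sometimes report something else, mostly with a low value. They report only what shows in the picture. A call takes as long as a camera call.
- viewer.recognise(target, picture): "centre" ([column, row] in pixels, amid what is visible of it).
- viewer.cut_out(target, picture): "pixels" (480x640 bool, what is visible of it) and "centre" ([column, row] in pixels, amid what is visible of it).
The state is a dict: "time": time; "joint_positions": joint angles; "dq": joint speeds; "tau": joint torques, N m; "tool_pos": TCP position; "tcp_rot": TCP orientation; "contact_force": force on the tool from outside, world axes, zero at the start; "moment": the same for the moment, N m; "grip_width": finger opening in mm; "finger_force": force on a finger pad.
Only numpy, scipy, OpenCV 4.12 (cv2) and the standard library are available. Lean on these libraries where they do the work, as an engineer would, in place of code of your own. Each camera call takes 0.05 s, during which the arm holds its last target. There are 200 camera calls.

## Working session

There is one attempt and no reset: what is moved stays moved. The work goes in short steps, Python scripts to look and compute and a shell command to move; the robot and the scene stay as the last step left them, time stands still between calls to the robot, and variables do not carry over. Pictures are saved under pics/ and viewed, at most 10 in all, crops included, and the job is handed in when it is done.

```bash
mkdir -p pics
cat > h.py <<'E'
import numpy as np, cv2
from plant import bot, viewer
from scipy.spatial.transform import Rotation as R
def K(p):
    f=240/np.tan(np.radians(p["fov_y"])/2); return f
def proj(p,X):
    T=np.array(p["T"]); X=np.atleast_2d(X); c=(X-T[:3,3])@T[:3,:3]; f=K(p)
    return np.c_[p["cx"]+f*c[:,0]/c[:,2], p["cy"]+f*c[:,1]/c[:,2]]
def ray(p,uv):
    T=np.array(p["T"]); f=K(p); d=T[:3,:3]@np.array([(uv[0]-p["cx"])/f,(uv[1]-p["cy"])/f,1]); return T[:3,3],d/np.linalg.norm(d)
def onz(p,uv,z):
    o,d=ray(p,uv); return o+d*(z-o[2])/d[2]
E
python3 - <<'E'
from h import *
o=bot.get_obs(); print(o["time"],o["tool_pos"],o["tcp_rot"],o["grip_width"])
ims=[]
for n in ["scene","side"]:
    p=viewer.capture(n); cv2.imwrite(f"pics/{n}0.png",p["frame"][:,:,::-1]); print(n,np.array(p["T"])[:3].round(2).tolist(),p["fov_y"])
    for t in ["guard","grip_left","grip_right","lock_case","spray_can","impact_driver","parts_pan","jig"]:
        print(t,[(np.round(r["centre"]),round(r["score"],2),onz(p,r["centre"],100).round()) for r in viewer.recognise(t,p)[:3]])
E
```

```text
0.0 [158.36328855 500.1319393  226.05184225] [-3.14011000e+00 -2.19875007e-04  2.83476554e+00] 91.72362175395077
scene [[0.04, 0.71, -0.7, 1443.04], [1.0, -0.02, 0.05, -7.68], [0.02, -0.7, -0.71, 979.29]] 50.89562433144019
guard [(array([343., 252.]), 0.93, array([623., 115., 100.]))]
grip_left [(array([367., 214.]), 0.45, array([493., 188., 100.]))]
grip_right []
lock_case [(array([345., 290.]), 0.74, array([741., 109., 100.]))]
spray_can [(array([443., 258.]), 0.59, array([648., 352., 100.]))]
impact_driver [(array([475., 213.]), 0.67, array([492., 471., 100.])), (array([362., 214.]), 0.61, array([493., 175., 100.]))]
parts_pan [(array([222., 233.]), 0.85, array([ 553., -177.,  100.]))]
jig [(array([344., 303.]), 0.76, array([777., 104., 100.])), (array([323., 210.]), 0.35, array([473.,  74., 100.]))]
side [[0.72, -0.52, 0.47, 110.27], [-0.7, -0.53, 0.48, -406.17], [0.0, -0.67, -0.74, 852.22]] 54.36116278835704
guard [(array([314., 237.]), 0.69, array([591., 100., 100.]))]
grip_left [(array([270., 236.]), 0.75, array([524., 170., 100.])), (array([189., 175.]), 0.34, array([515., 471., 100.]))]
grip_right [(array([298., 264.]), 0.75, array([514.,  67., 100.]))]
lock_case [(array([318., 241.]), 0.73, array([589.,  87., 100.]))]
spray_can [(array([262., 172.]), 0.96, array([652., 352., 100.])), (array([311., 238.]), 0.43, array([584., 102., 100.]))]
impact_driver [(array([186., 176.]), 0.59, array([507., 472., 100.]))]
parts_pan [(array([377., 371.]), 0.85, array([ 450., -205.,  100.]))]
jig [(array([318., 240.]), 0.68, array([592.,  88., 100.]))]
```

View pics/scene0.png

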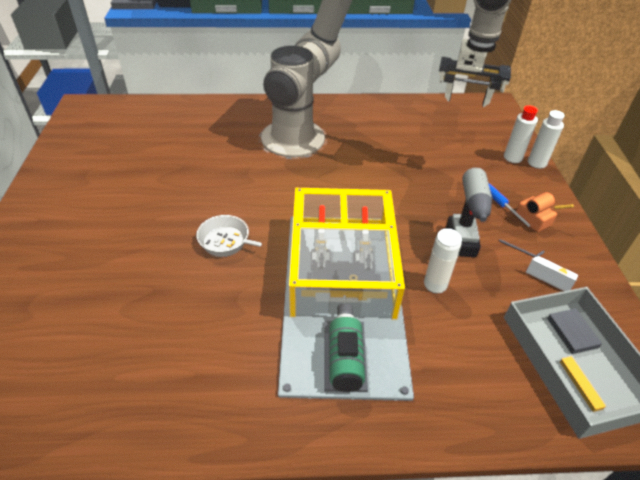

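View pics/side0.png

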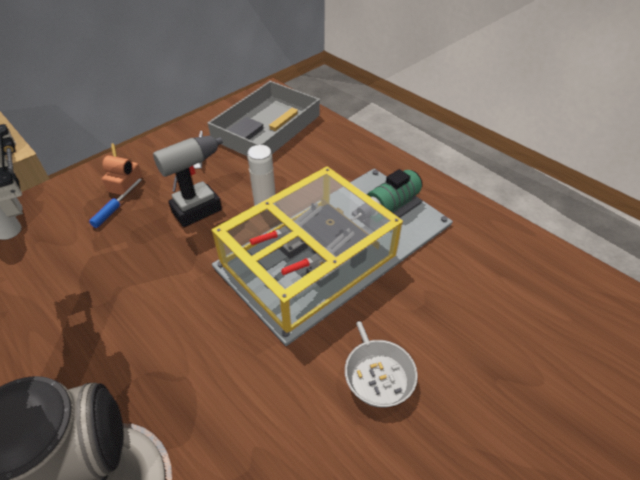

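```bash
cat > fit.py <<'E'
from h import *
from scipy.optimize import least_squares
obs={"scene":[(295,190),(394,190),(402,286),(289,284)],"side":[(287,293),(217,232),(327,171),(401,222)]}
c=np.array([[-165,-125,129],[-165,125,129],[165,125,129],[165,-125,129]],float)
def W(s,P): 
    a=s[2];M=np.array([[np.cos(a),-np.sin(a),0],[np.sin(a),np.cos(a),0],[0,0,1]]); return np.atleast_2d(P)@M.T+[s[0],s[1],0]
E
python3 - <<'E'
from fit import *
ps={n:viewer.capture(n) for n in obs}
f=lambda s:np.concatenate([(proj(ps[n],W(s,c))-obs[n]).ravel() for n in obs])
r=least_squares(f,[580,100,0],x_scale=[100,100,.1]); print(r.x, r.fun.round(1))
s=r.x
gl,gr=W(s,[[-92,55,95],[-92,-55,95]]);print(gl,gr)
for n in ps:
    im=ps[n]["frame"][:,:,::-1].copy()
    for y in (55,-55):
        q=np.array([[-145,y-47.5,129],[-145,y+47.5,129],[-35,y+47.5,129],[-35,y-47.5,129]])
        cv2.polylines(im,[proj(ps[n],W(s,q)).round().astype(int)],True,(255,0,0),1)
    cv2.polylines(im,[proj(ps[n],W(s,c)).round().astype(int)],True,(255,0,255),1)
    x0,y0=(270,165) if n=="scene" else (200,160)
    im=cv2.resize(im[y0:y0+150,x0:x0+210],None,fx=2.6,fy=2.6); globals()[n]=im[:300*1] if n=="scene" else im[:]
a=scene; b=side
cv2.imwrite("pics/fit.png",np.vstack([a[:210],b[:390]]))
o=bot.get_obs(); M=R.from_euler("xyz",o["tcp_rot"])
for nm,y in (("L",55),("R",-55)):
    t=W(s,[[-92,y,200]])[0]; print(nm,t,M.inv().apply(t-o["tool_pos"])/100)
for yaw in (np.pi+s[2],):
    G=R.from_euler("xyz",[np.pi,0,yaw]); print("turn",(M.inv()*G).as_rotvec()/np.pi)
E
```

```text
[ 5.92360763e+02  1.17829193e+02 -5.87864257e-02] [-0.3 -1.7 -4.1  0.9  1.5  3.2 -1.   2.2 -2.6  7.5 -4.4 -4.   0.5 -6.1
  2.3 -2.5]
[503.75107764 178.13942158  95.        ] [497.28829471  68.32943826  95.        ]
L [503.75107764 178.13942158 200.        ] [-4.26462346 -2.03039327  0.26714741]
R [497.28829471  68.32943826 200.        ] [-4.53468692 -3.0967261   0.26706573]
turn [ 2.36508188e-05 -1.82066815e-06 -7.89561521e-02]
```

View pics/fit.png

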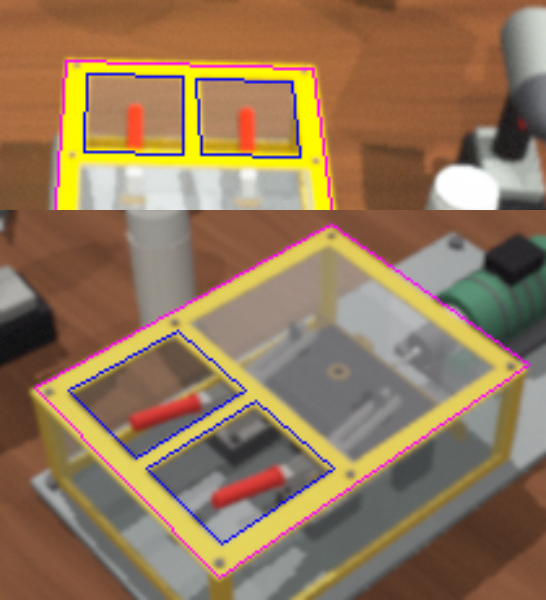

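```bash
python3 -m handwheel '-0.33 -0.16 0 0 0 0 -1;-0.67 -0.32 0 0 0 0 -1;-1 -0.48 0 0 0 0 -1'
python3 -m handwheel '-0.33 -0.16 0 0 0 0 -1;-0.67 -0.32 0 0 0 0 -1;-1 -0.48 0 0 0 0 -1'
python3 -m handwheel '-0.33 -0.16 0 0 0 0 -1;-0.67 -0.32 0 0 0 0 -1;-1 -0.48 0 0 0 0 -1'
python3 -m handwheel '-0.33 -0.16 0 0 0 -0.026 -1;-0.67 -0.32 0 0 0 -0.053 -1;-1 -0.48 0 0 0 -0.079 -1;-1 -0.48 0 0 0 -0.079 -1;-1 -0.48 0 0 0 -0.079 -1'
cat > look.py <<'E'
from fit import *
import sys
s=[592.36,117.83,-.0588]
def over(p,s,im):
    for y in (55,-55):
        q=np.array([[-147,y-47.5,129],[-147,y+47.5,129],[-37,y+47.5,129],[-37,y-47.5,129]]); q[:,0]+=2
        cv2.polylines(im,[proj(p,W(s,q)).round().astype(int)],True,(255,0,0),1)
def go(s,y,z):
    o=bot.get_obs(); M=R.from_euler("xyz",o["tcp_rot"]); t=W(s,[[-92,y,z]])[0]
    G=R.from_euler("xyz",[np.pi,0,np.pi+s[2]])
    print(o["time"].__round__(2),o["tool_pos"].round(1),o["contact_force"].round(1),"shift",(M.inv().apply(t-o["tool_pos"])/100).round(3),"turn",((M.inv()*G).as_rotvec()/np.pi).round(4))
E
python3 - <<'E'
from look import *
go(s,55,200)
p=viewer.capture("wrist"); im=p["frame"][:,:,::-1].copy(); over(p,s,im); cv2.imwrite("pics/w1.png",im)
E
```

```text
time: 1.25
tool_pos: [239.8, 423.8, 226.6]
tcp_rot: [3.142, 0.0, 2.837]
contact_force: [0.8, 0.8, 0.6]
grip_width: 76.4
finger_force: 0.0
time: 1.5
tool_pos: [321.3, 347.2, 226.9]
tcp_rot: [3.141, 0.0, 2.835]
contact_force: [1.0, 0.5, 0.5]
grip_width: 56.6
finger_force: 0.0
time: 1.75
tool_pos: [402.2, 271.2, 227.0]
tcp_rot: [3.141, 0.0, 2.835]
contact_force: [1.2, 0.9, -0.4]
grip_width: 36.4
finger_force: 0.0
time: 2.17
tool_pos: [482.8, 195.3, 226.3]
tcp_rot: [3.142, -0.001, 3.079]
contact_force: [-0.7, 0.1, 0.0]
grip_width: 3.3
finger_force: 0.0
2.17 [482.8 195.3 226.3] [-0.7  0.1  0. ] shift [-0.22  -0.158  0.263] turn [ 0.     -0.0002 -0.0012]
```

View pics/w1.png

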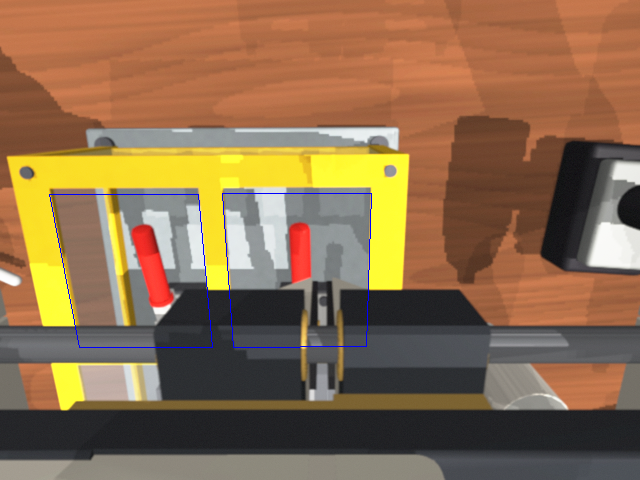

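```bash
python3 -m handwheel '-0.19 -0.145 0 0 0 -0.001 -1;-0.19 -0.145 0.3 0 0 -0.001 -1;-0.19 -0.145 0.6 0 0 -0.001 -1;-0.19 -0.145 0.75 0 0 -0.001 -1;-0.19 -0.145 0.75 0 0 -0.001 -1;-0.19 -0.145 0.75 0 0 -0.001 -1'
python3 - <<'E'
from look import *
go(s,55,91.5)
A=[]
for n in("side","scene","wrist"):
    p=viewer.capture(n); im=p["frame"][:,:,::-1].copy()
    if n=="wrist": a=im[100:420,:]; a=cv2.resize(a,(600,300))
    else:
        x0,y0=(270,165) if n=="scene" else (200,170)
        A.append(cv2.resize(im[y0:y0+130,x0:x0+130],(300,300)))
cv2.imwrite("pics/c2.png",np.vstack([a,np.hstack(A)]))
E
```

```text
time: 2.72
tool_pos: [499.0, 182.2, 151.7]
tcp_rot: [-3.142, -0.001, 3.087]
contact_force: [0.4, 0.3, 0.5]
grip_width: 0.3
finger_force: 0.0
2.72 [499.  182.2 151.7] [0.4 0.3 0.5] shift [-0.05  -0.037  0.602] turn [-0.     -0.0004  0.0014]
```

View pics/c2.png

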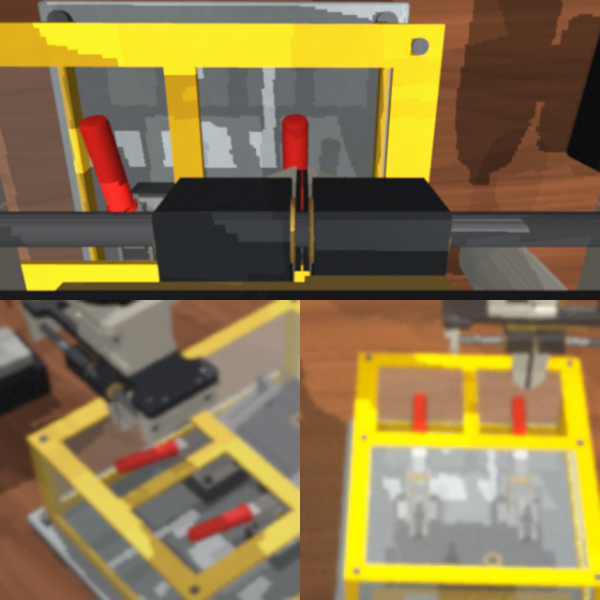

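```bash
python3 -m handwheel '-0.02 -0.03 0 0 0 0 -1;-0.02 -0.03 0.15 0 0 0 -1;-0.02 -0.03 0.3 0 0 0 -1;-0.02 -0.03 0.37 0 0 0 -1;-0.02 -0.03 0.42 0 0 0 -1;-0.02 -0.03 0.47 0 0 0 -1'
python3 -m handwheel '0 0 0.03 0 0 0 -1;0 0 0.06 0 0 0 -1;0 0 0.09 0 0 0 -1;0 0 0.11 0 0 0 -1;0 0 0.11 0 0 0 -1'
```

```text
time: 3.37
tool_pos: [501.9, 178.0, 105.5]
tcp_rot: [3.141, 0.0, 3.086]
contact_force: [-3.2, -0.3, 5.6]
grip_width: 0.6
finger_force: 2.8
time: 3.78
tool_pos: [501.5, 178.1, 94.4]
tcp_rot: [3.141, -0.0, 3.086]
contact_force: [-2.0, -0.7, 3.0]
grip_width: 0.6
finger_force: 1.1
```

Handle is yielding at about 5 N; press on to the stop.

```bash
python3 -m handwheel '0 0 0.015 0 0 0 -1;0 0 0.03 0 0 0 -1;0 0 0.03 0 0 0 -1'
python3 -m handwheel '0 0 0.01 0 0 0 -1;0 0 0.02 0 0 0 -1;0 0 0.02 0 0 0 -1'
```

```text
time: 4.03
tool_pos: [501.6, 178.1, 91.6]
tcp_rot: [3.141, -0.0, 3.086]
contact_force: [-4.1, 0.6, 6.1]
grip_width: 0.4
finger_force: 2.8
time: 4.28
tool_pos: [501.6, 178.1, 91.2]
tcp_rot: [3.141, 0.001, 3.086]
contact_force: [-9.0, -0.6, 19.0]
grip_width: 0.6
finger_force: 9.9
```

```bash
python3 -m handwheel '0 0 0.01 0 0 0 -1;0 0 0.01 0 0 0 -1;0 0 -0.1 0 0 0 -1;0 0 -0.4 0 0 0 -1;0 0 -0.7 0 0 0 -1;0 0 -0.8 0 0 0 -1;0 0 -0.8 0 0 0 -1'
python3 - <<'E'
from look import *
s[0]-=2
go(s,-55,165)
E
```

```text
time: 4.87
tool_pos: [504.0, 178.3, 171.9]
tcp_rot: [3.14, 0.007, 3.086]
contact_force: [0.5, 0.4, -0.7]
grip_width: 0.4
finger_force: 0.0
4.87 [504.  178.3 171.9] [ 0.5  0.4 -0.7] shift [ 0.026 -1.103  0.067] turn [0.0006 0.0023 0.0011]
```

```bash
python3 -m handwheel '0.01 -0.3 0 0 0 0 -1;0.02 -0.6 0 0 0 0 -1;0.025 -0.9 0 0 0 0 -1;0.025 -1 0 0 0 0 -1;0.025 -1 0 0 0 0 -1'
python3 -m handwheel '0 -0.1 0 0 0 0 -1;0 -0.1 0 0 0 0 -1'
python3 - <<'E'
from look import *
s[0]-=2
go(s,-55,91.5)
A=[]
for n in("side","scene","wrist"):
    p=viewer.capture(n); im=p["frame"][:,:,::-1].copy()
    if n=="wrist": a=im[100:420,:]; a=cv2.resize(a,(600,300))
    else:
        x0,y0=(270,165) if n=="scene" else (210,190)
        A.append(cv2.resize(im[y0:y0+130,x0:x0+130],(300,300)))
cv2.imwrite("pics/c3.png",np.vstack([a,np.hstack(A)]))
E
```

```text
time: 5.28
tool_pos: [493.4, 76.4, 167.6]
tcp_rot: [-3.141, -0.002, 3.083]
contact_force: [0.2, 0.5, 0.0]
grip_width: 0.3
finger_force: 0.0
time: 5.45
tool_pos: [493.2, 68.0, 168.2]
tcp_rot: [-3.141, -0.001, 3.086]
contact_force: [0.6, 0.2, 0.2]
grip_width: 0.4
finger_force: 0.0
5.45 [493.2  68.  168.2] [0.6 0.2 0.2] shift [-0.021  0.005  0.767] turn [-0.     -0.0002  0.0011]
```

View pics/c3.png

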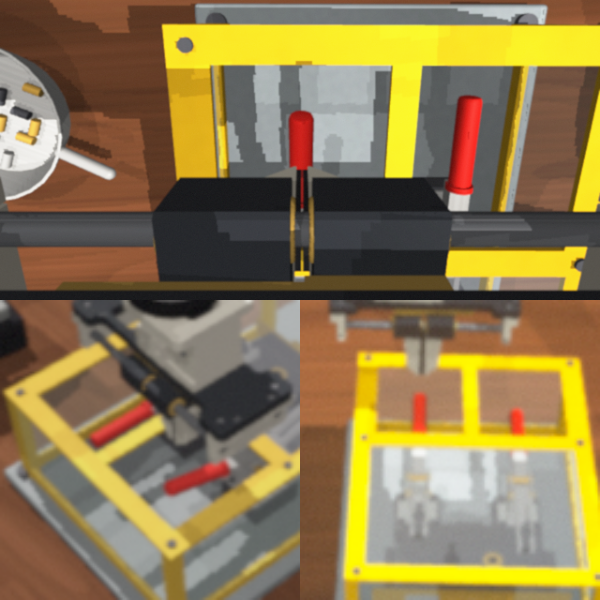

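The left grip is now level, and shorter in the scene view than the right. In the wrist view the shut fingers (column about 302 of the crop) line up with the right bar (column about 300), inside the window.

```bash
python3 -m handwheel '-0.02 0 0 0 0 0 -1;-0.02 0 0.2 0 0 0 -1;-0.02 0 0.4 0 0 0 -1;-0.02 0 0.5 0 0 0 -1;-0.02 0 0.55 0 0 0 -1;-0.02 0 0.6 0 0 0 -1;-0.02 0 0.64 0 0 0 -1'
python3 -m handwheel '0 0 0.03 0 0 0 -1;0 0 0.06 0 0 0 -1;0 0 0.09 0 0 0 -1;0 0 0.11 0 0 0 -1;0 0 0.13 0 0 0 -1;0 0 0.13 0 0 0 -1'
python3 -m handwheel '0 0 0.01 0 0 0 -1;0 0 0.01 0 0 0 -1'
```

```text
time: 6.18
tool_pos: [495.2, 68.7, 105.1]
tcp_rot: [3.141, -0.0, 3.087]
contact_force: [-4.1, 1.1, 5.8]
grip_width: 0.4
finger_force: 2.7
time: 6.68
tool_pos: [494.8, 68.6, 92.1]
tcp_rot: [3.142, -0.001, 3.087]
contact_force: [-3.0, 0.1, 1.6]
grip_width: 0.4
finger_force: 0.8
time: 6.85
tool_pos: [495.1, 68.6, 91.5]
tcp_rot: [3.141, 0.0, 3.087]
contact_force: [-3.7, 0.2, 7.2]
grip_width: 0.4
finger_force: 3.4
```

```bash
python3 -m handwheel '0 0 0.015 0 0 0 -1;0 0 0.03 0 0 0 -1;0 0 0.03 0 0 0 -1'
```

```text
time: 7.1
tool_pos: [495.3, 68.6, 91.0]
tcp_rot: [3.141, 0.002, 3.087]
contact_force: [-12.2, -1.0, 30.0]
grip_width: 0.5
finger_force: 14.9
```

The hard stop is met at 30 N; retract straight up and check.

```bash
python3 -m handwheel '0 0 -0.1 0 0 0 -1;0 0 -0.4 0 0 0 -1;0 0 -0.7 0 0 0 -1;0 0 -1 0 0 0 -1;0 0 -1 0 0 0 -1'
python3 -m handwheel '0.3 0 -0.2 0 0 0 -1;0.6 0 -0.4 0 0 0 -1;0.8 0 -0.5 0 0 0 -1;0.8 0 -0.5 0 0 0 -1'
python3 - <<'E'
from look import *
A=[]
for n in("side","scene","wrist"):
    p=viewer.capture(n); im=p["frame"][:,:,::-1].copy()
    if n=="wrist": a=im[0:320,:]; a=cv2.resize(a,(600,300))
    else:
        x0,y0=(270,165) if n=="scene" else (210,190)
        A.append(cv2.resize(im[y0:y0+130,x0:x0+130],(300,300)))
cv2.imwrite("pics/c4.png",np.vstack([a,np.hstack(A)]))
E
```

```text
time: 7.52
tool_pos: [498.8, 68.4, 193.8]
tcp_rot: [3.141, 0.012, 3.087]
contact_force: [0.6, -0.1, -0.4]
grip_width: 0.5
finger_force: 0.0
time: 7.85
tool_pos: [413.7, 73.1, 239.9]
tcp_rot: [3.141, 0.003, 3.087]
contact_force: [0.9, -0.1, 0.1]
grip_width: 0.4
finger_force: 0.0
```

View pics/c4.png

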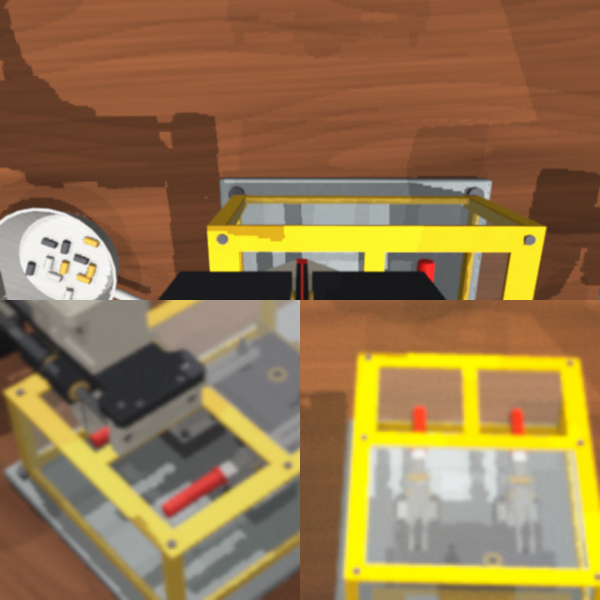

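In the scene view both grips now look equally short (tops at rows 407 and 409 of the crop), so both are down, and nothing else has moved.

```bash
python3 -c "
from plant import bot
print(bot.close_job())"
```

```text
the job is handed in; nothing more can be done
None
```

I pressed both clamp handles down to their hard stops through the windows, saw no sign of contact with the guard in the pictures or force readings, and handed the job in at about 8 s; no verdict came back.

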